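# Fit the matching forming mandrel to the block on the mat

### The arm

A 6-joint arm with a two-finger parallel gripper is mounted at the origin on the work surface. World frame = base frame: x ahead of the robot, y to its left, z up, the work surface at z = 0. Lengths are in mm, angles in degrees, forces in N, time in s.
With the tool pointing down it reaches from about 350 to 850 mm from the base axis. Payload 8.1 kg.
Tool frame: the origin (TCP) lies on the centre line of the jaws, within the pads' length; the fingertips stand 19 mm ahead of it and the grasp point (between the pads) is the TCP (r.tip_reach is the z of the fingertips in the tool frame, in mm); z points along the fingers, y is the line along which they close (so a half turn about z gives the same grasp; the last joint's range is limited). The gripper opens to 85 mm and grips with 20 to 120 N. Pads are 22 mm wide; open, the fingers measure 114 mm over their backs; the gripper's body (76 mm by 85 mm) begins 54 mm behind the grasp point. The pads swing forward as they close: fully open they stand 13 mm farther back than shut.
Start: joints at [-74.049, 7.471, 85.268, -0, 87.261, -4.893], TCP at [213.517, -560.728, 250.292] pointing down, gripper open.
Joint ranges: [-169.43, 169.43], [-51.17, 129.36], [1.28, 143.12], [-76.62, 256.62], [0, 156.53], [-152.29, 152.29]. Speed limits (degrees/s): [136.94, 136.94, 159.86, 180, 180, 180].

### API

Orientations are given as [roll, pitch, yaw] about the fixed x, y, z axes, in that order (R = Rz(yaw) Ry(pitch) Rx(roll)).
In Python, from bench import r gives the robot as it stands. The module is installed in compiled form; this text tells all that it offers.
- The arm moves only by the shell command python3 -m handwheel 'ROWS' [FORCE]. ROWS is JSON, a list of rows, each a list of 7 numbers: the shift along the tool's x, y, z in m, then the turn, a rotation vector about the tool's x, y, z in degrees, then the finger opening in m, from 0 to 0.0854. In form: [[tx, ty, tz, ax, ay, az, claw], ...]. A call has 1 to 8 rows; each row shifts and turns the commanded pose from where the row before left it, along the tool's axes as they then stand; what a row does not reach is not made up. A row lasts 1/12 s, in which the tool goes at most 41.7 mm and 7.16 degrees, less where a joint would pass 70% of its speed; a pose out of reach is approached as far as the arm can. A call with a gripper value outside its range is refused whole. The fingers move at their own pace and stop on an object; FORCE is the grip in N (left out, the last holds). Time passes only in rows, so rows that do not move let the fingers close. It gives the time, the measured TCP pose, the force, the opening and the grip force at its end, in the units of the state.
- r.sense(): the state, without advancing time (a new reading comes with each control period).
- r.snapshot(name): name is "side" or "top"; returns (picture, depth): 480x640x3 uint8, blue, green, red; 480x640 float32, mm along the optical axis (not along the pixel's ray), 0 where there is no reading.
- r.calibration(name): a dict with "vfov" (degrees; the focal length in pixels is half the picture's height over the tangent of half this angle, whatever the lens; pixels are square), "cx", "cy" (the principal point, pixels), "rvec" (rotation vector, rad) and "tvec" (3), from world to camera coordinates, as OpenCV has them. Camera axes: x right, y down, z forward; pixel columns grow to the right and rows downward; lengths in mm; the calibration is good to about 2 mm. A picture is of the moment at which its call begins. calibration takes no time and is no camera call.
- r.hand_in(): hands the job in; it is judged then, once.
The state is a dict: "time": time; "joint_pos": joint angles; "qd": joint speeds; "joint_efforts": joint torques, N m; "tool_pos": TCP position; "tcp_rot": TCP orientation; "ft_force": force on the tool from outside, world axes, zero at the start; "wrist_torque": the same for the moment, N m; "finger_gap": finger opening in mm; "grip_force": force on a finger pad.
Only numpy, scipy, OpenCV 4.12 (cv2) and the standard library are available. Lean on these libraries where they do the work, as an engineer would, in place of code of your own. Each camera call takes 0.05 s, during which the arm holds its last target. There are 200 camera calls.

### The job

Look at the blue forming block standing on the red mat, and find the one mandrel in the clip rack that fits its half-round groove: neither loose nor too thick. Pull that mandrel up out of its spring clips and lay it gently in the groove, fully home and centred so that its spindles stick out about equally at both ends, then let go. Leave the other two mandrels in their clips and do not disturb the tub or the hammer.

Things in the scene. Friction and masses are not known exactly. Their poses are not given: they have to be found in the camera images.
- mandrel_22: forming mandrel: bright aluminium round bar, body 22 mm diameter and 110 mm long, with a dark steel spindle (16 mm diameter, 30 mm long) at each end, 170 mm overall. Origin at its middle, on its axis; x runs along the axis. Starts level in the rack, axis 50 mm above the table, body free underneath down to the 12 mm base board. About 150 g.
- mandrel_30: forming mandrel: bright aluminium round bar, body 30 mm diameter and 110 mm long, with a dark steel spindle (16 mm diameter, 30 mm long) at each end, 170 mm overall. Origin at its middle, on its axis; x runs along the axis. Starts level in the rack, axis 50 mm above the table, body free underneath down to the 12 mm base board. About 240 g.
- mandrel_38: forming mandrel: bright aluminium round bar, body 38 mm diameter and 110 mm long, with a dark steel spindle (16 mm diameter, 30 mm long) at each end, 170 mm overall. Origin at its middle, on its axis; x runs along the axis. Starts level in the rack, axis 50 mm above the table, body free underneath down to the 12 mm base board. About 370 g.
- block_22: blue forming block, fixed, 110 x 80 mm, 45 mm high; all three look alike outside. A brass-lined (4 mm wall) half-round groove of 24 mm diameter (for the 22 mm mandrel) runs along its x, open above and at both ends. A finger gap 54 mm wide (along x) is cut across its middle over the full width, down to a 10 mm base. Origin: centre of its underside. Any of the three may stand on the red mat.
- groove_22 (a point): where the middle of a 22 mm mandrel's axis lies when it is fully home and centred in the groove of block_22, 44 mm above the table; x along the groove.
- block_30: blue forming block, fixed, 110 x 80 mm, 45 mm high; all three look alike outside. A brass-lined (4 mm wall) half-round groove of 32 mm diameter (for the 30 mm mandrel) runs along its x, open above and at both ends. A finger gap 54 mm wide (along x) is cut across its middle over the full width, down to a 10 mm base. Origin: centre of its underside. Any of the three may stand on the red mat.
- groove_30 (a point): where the middle of a 30 mm mandrel's axis lies when it is fully home and centred in the groove of block_30, 44 mm above the table; x along the groove.
- block_38: blue forming block, fixed, 110 x 80 mm, 45 mm high; all three look alike outside. A brass-lined (4 mm wall) half-round groove of 40 mm diameter (for the 38 mm mandrel) runs along its x, open above and at both ends. A finger gap 54 mm wide (along x) is cut across its middle over the full width, down to a 10 mm base. Origin: centre of its underside. Any of the three may stand on the red mat.
- groove_38 (a point): where the middle of a 38 mm mandrel's axis lies when it is fully home and centred in the groove of block_38, 44 mm above the table; x along the groove.
- mat: thin red bench mat, 190 x 160 mm, 1.5 mm thick, flat on the table; origin at the centre of its underside. The block that stands on it (centre within 20 mm of the mat's) is the one in use.
- rack: clip rack, fixed: dark board 175 x 245 x 12 mm, origin under its centre. Mandrels lie parallel to its x at y = -85, 0, +85 mm, in any order. At x = -70 and +70 mm each spindle lies in an open-topped steel saddle (14 mm along x) under a brass sprung jaw lapping over it from the -y side; a straight upward pull of 7 to 16 N snaps the mandrel out. Jaws reach 63 mm above the table.
- tub: clear round plastic tub of metal discs, 110 mm across the rim, 55 mm high, loose; origin at the centre of its underside. Bystander.
- hammer: small hammer lying flat on the table, loose, handle to its -x; bystander.
Mind the look-alikes: they are no part of the job. Leave any purple look-alike of the mandrel_38 alone.

How it is judged:
By the outcome, as a careful person would: the job done as asked, in the order asked, and still so for the second after the job is handed in, with the robot touching nothing.
It also fails if it takes over 38 s, if anything falls off the work surface, if the arm or the gripper's body presses on something with over 40 N, if the wrist force passes 120 N, or if a joint passes its speed limit or range.

## Working session

There is one attempt and no reset: what is moved stays moved. The work goes in short steps, Python scripts to look and compute and a shell command to move; the robot and the scene stay as the last step left them, time stands still between calls to the robot, and variables do not carry over. Pictures are saved under pics/ and viewed, at most 10 in all, crops included, and the job is handed in when it is done.

```bash
mkdir -p pics
cat > h.py <<'E'
import numpy as np, cv2
from bench import r
def cam(n):
    c=r.calibration(n); f=240/np.tan(np.radians(c["vfov"]/2))
    R=cv2.Rodrigues(np.array(c["rvec"],float))[0]; return f,c["cx"],c["cy"],R,np.array(c["tvec"],float).ravel()
def ray(n,u,v,z):
    f,cx,cy,R,t=cam(n); d=R.T@np.array([(u-cx)/f,(v-cy)/f,1]); o=-R.T@t
    return o+d*(z-o[2])/d[2]
def cloud(n,D):
    f,cx,cy,R,t=cam(n); v,u=np.mgrid[:480,:640]
    P=np.stack([(u-cx)/f*D,(v-cy)/f*D,D],-1)
    return (P-t)@R
E
python3 - <<'E'
from h import *
for n in("top","side"):
    p,D=r.snapshot(n); cv2.imwrite(f"pics/{n}0.png",p); np.savez(f"{n}0.npz",p=p,D=D)
    c=r.calibration(n); f,cx,cy,R,t=cam(n); print(n,c,-R.T@t,(D>0).mean())
print(r.sense())
E
```

```text
top {'vfov': 49.15893515071085, 'cx': 324.783731028934, 'cy': 252.18900686947939, 'rvec': array([ 2.16655535, -2.15536426,  0.09144023]), 'tvec': array([ -36.76972284,  479.52714931, 1216.05129352])} [ 353.7494617   -55.95394356 1257.70009241] 0.9961751302083334
side {'vfov': 48.12056182362762, 'cx': 322.1463879368762, 'cy': 242.41842282634198, 'rvec': array([ 0.53929439, -2.77452425,  1.07201494]), 'tvec': array([ 407.05263407,  194.7491837 , 1276.65358008])} [ 134.04596946  817.5265111  1071.04880221] 0.9961295572916666
{'time': 0.1, 'joint_pos': array([-7.40486751e+01,  7.51227008e+00,  8.53249499e+01,  8.60286216e-04,
        8.72615539e+01, -4.89443416e+00]), 'qd': array([ 0.0350657 , -0.15086261, -0.13504833,  0.04830027,  0.04989139,
        0.00531468]), 'joint_efforts': array([ 2.08790021e-03, -5.70953858e+01, -5.01940334e+01, -4.58931504e-05,
        8.18019005e-03,  3.69796669e-05]), 'tool_pos': array([ 213.39270342, -560.25977346,  249.31547412]), 'tcp_rot': array([-1.79901660e+02, -9.28349083e-03,  2.08457092e+01]), 'ft_force': array([0.56438152, 1.17738789, 0.5321722 ]), 'wrist_torque': array([ 0.01049464, -0.00273767,  0.03798116]), 'grip_force': 0.0, 'finger_gap': 85.34107649851353}
```

View pics/top0.png

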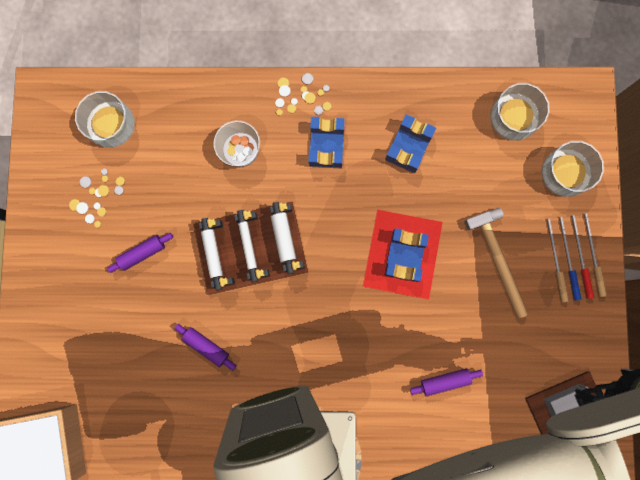

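View pics/side0.png

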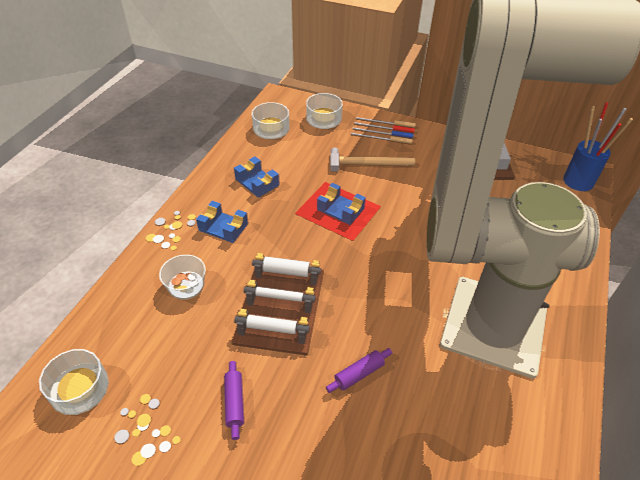

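Top view: the red mat with its blue block is at (404,254). The rack mandrels are at (212,252), (247,245) and (285,237). Not wanted are the blue blocks off the mat at (327,142) and (411,143), and the purple bars at (140,252), (205,346) and (446,382). Next I measure and check a close crop.

Run:
```python
from h import *
a=np.load("top0.npz");p=a["p"];W=cloud("top",a["D"])
hsv=cv2.cvtColor(p,cv2.COLOR_BGR2HSV)
H,S,V=[hsv[...,i].astype(int) for i in range(3)]
# mandrel bodies
def roi(m,x0,y0,x1,y1):
    o=np.zeros_like(m);o[y0:y1,x0:x1]=m[y0:y1,x0:x1];return o.astype(np.uint8)
m=roi((S<60)&(V>110)&(W[...,2]>40),190,195,310,295)
n,l,st,c=cv2.connectedComponentsWithStats(m)
for i in range(1,n):
    if st[i,4]<100: continue
    pts=np.argwhere(l==i)[:,::-1].astype(np.float32)
    rc=cv2.minAreaRect(pts); q=W[l==i]; 
    print("body",c[i],st[i,4],np.array(rc[1])*2.26,rc[2],"ztop",np.percentile(q[:,2],[50,90,97]),ray("top",*c[i],60))
# mat, blue
for nm,mm,z,box in(("mat",((H<6)|(H>174))&(S>170)&(V>120),1.5,(350,200,450,310)),("blue",(H>105)&(H<125)&(S>120),45,(370,215,440,290)),("brass",(H>15)&(H<32)&(S>90)&(W[...,2]>15),45,(380,220,432,285)),
 ("rackbrass",(H>15)&(H<32)&(S>110)&(V>120)&(W[...,2]>30),58,(190,190,312,295))):
    m=roi(mm,*box); n,l,st,c=cv2.connectedComponentsWithStats(m)
    for i in range(1,n):
        if st[i,4]<12: continue
        pts=np.argwhere(l==i)[:,::-1].astype(np.float32); rc=cv2.minAreaRect(pts)
        print(nm,c[i],st[i,4],np.array(rc[1])*2.3,rc[2],np.percentile(W[l==i][:,2],[2,50,98]).round(1),ray("top",*c[i],z).round(1))
k=cv2.resize(p[205:305,185:315],None,fx=4,fy=4,interpolation=cv2.INTER_CUBIC)[:, :]
b=cv2.resize(p[215:290,375:440],None,fx=4,fy=4,interpolation=cv2.INTER_CUBIC); b=cv2.copyMakeBorder(b,0,k.shape[0]-b.shape[0],0,0,0)
cv2.imwrite("pics/crop1.png",np.hstack([k,b]))
# block profile across the groove: heights of top surfaces
```

```text
body [282.67952128 236.67021277] 752 [109.57374779  35.54405939] 77.47119140625 ztop [65.90463055 70.32152154 72.08905559] [511.58559149  62.36321022  60.        ]
body [246.94050343 244.9221968 ] 437 [109.07107056  20.51988167] 77.90524291992188 ztop [59.08107389 62.72424655 64.68211725] [492.10396193 144.55553765  60.        ]
body [211.17868852 252.9557377 ] 610 [109.10564163  28.78072636] 78.40782928466797 ztop [62.59711723 66.70429119 68.4304247 ] [473.14511812 226.74106853  60.        ]
mat [400.64680607 253.76826124] 3491 [154.71363983 180.96545715] 10.784297943115234 [-3.8  1.3  6.7] [ 479.  -216.     1.5]
blue [396.48051948 234.7012987 ] 77 [15.33628097 26.16189461] 11.309932708740234 [39.8 44.3 49.3] [ 519.2 -201.2   45. ]
blue [423.96875  239.921875] 64 [23.  13.8] 90.0 [39.1 44.5 49.3] [ 507.2 -264.8   45. ]
blue [404.69739953 257.73995272] 846 [80.95795746 77.28447113] 10.619654655456543 [ 4.9 10.7 48. ] [ 465.5 -219.8   45. ]
brass [410.16740088 238.17621145] 227 [45.653018   28.43958721] 12.52880859375 [21.3 28.7 46.1] [ 511.2 -232.9   45. ]
brass [403.78947368 272.22368421] 228 [44.90033531 27.84620171] 10.007980346679688 [20.4 28.9 47.5] [ 431.9 -217.4   45. ]
rackbrass [282.22222222 206.42592593] 54 [18.4 16.1] 90.0 [55.4 61.8 65.4] [582.7  64.6  58. ]
rackbrass [246.68333333 214.5       ] 60 [18.4 18.4] 90.0 [44.8 60.7 68.2] [563.4 147.   58. ]
rackbrass [210.76271186 222.38983051] 59 [18.4 18.4] 90.0 [49.  60.7 65.5] [544.6 230.2  58. ]
rackbrass [295.24561404 264.85964912] 57 [18.4 16.1] 90.0 [44.4 60.9 66.5] [446.7  32.7  58. ]
rackbrass [259.32258065 273.27419355] 62 [21.20015287 18.94482031] 78.69007110595703 [41.7 60.5 65.4] [427. 115.  58.]
rackbrass [222.93548387 281.4516129 ] 62 [18.4 18.4] 90.0 [53.7 62.  68.7] [407.8 198.3  58. ]
```

View pics/crop1.png

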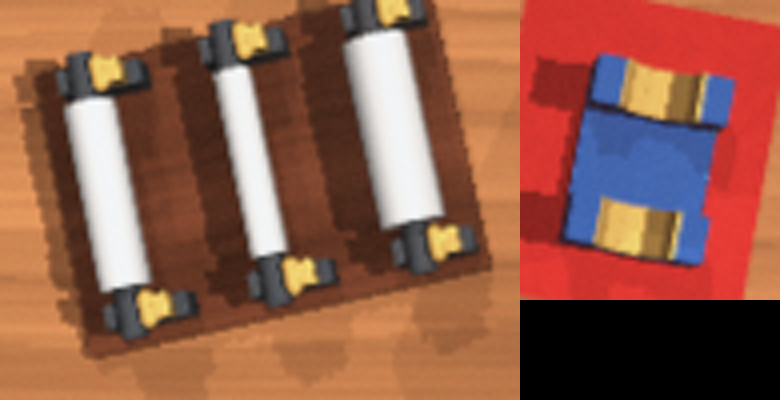

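The brass in the mat block is about 47 mm wide (40+8) and its groove floor is at about z 25, so it takes the 38 mm mandrel. That mandrel is the thick one at (283,237), with ztop about 70. Next I refine the positions and check them against the side view.

```bash
cat > m.py <<'E'
from h import *
def comps(m,box,mn):
    o=np.zeros(m.shape,np.uint8);x0,y0,x1,y1=box;o[y0:y1,x0:x1]=m[y0:y1,x0:x1]
    n,l,st,c=cv2.connectedComponentsWithStats(o); 
    for i in range(1,n):
        if st[i,4]>=mn: yield l==i,c[i]
def hsv(p): return [x.astype(int) for x in cv2.split(cv2.cvtColor(p,cv2.COLOR_BGR2HSV))]
E
python3 - <<'E'
from m import *
for n,bb,kb in(("side",(255,250,322,285),(315,180,368,225)),("top",(268,200,302,275),(380,220,432,285))):
    p=np.load(n+"0.npz")["p"];H,S,V=hsv(p)
    for m,c in comps((S<70)&(V>100),bb,80):
        pts=np.argwhere(m)[:,::-1].astype(np.float32); rc=cv2.minAreaRect(pts)
        x=cv2.boxPoints(rc); w=np.array([ray(n,*q,50)[:2] for q in x])
        e=w[1]-w[0] if rc[1][0]<0 else None
        d=[w[1]-w[0],w[2]-w[1]]; d=max(d,key=lambda q:q@q); 
        print(n,"body",c,m.sum(),ray(n,*c,50).round(1),ray(n,*rc[0],50).round(1),"yaw",np.degrees(np.arctan(d[1]/d[0])),np.hypot(*d))
    for m,c in comps((H>15)&(H<32)&(S>90)&(V>80),kb,12):
        pts=np.argwhere(m)[:,::-1].astype(np.float32); w=np.array([ray(n,*q,45)[:2] for q in pts]); 
        a=np.radians(-11.0); u=w@[np.cos(a),np.sin(a)]; v=w@[-np.sin(a),np.cos(a)]
        print(n,"brass",c,m.sum(),"along",u.min().round(1),u.max().round(1),"across",v.min().round(1),v.max().round(1))
a=np.load("top0.npz");p=a["p"];H,S,V=hsv(p)
for m,c in comps(((H<6)|(H>174))&(S>170)&(V>120),(350,200,450,310),500):
    rc=cv2.minAreaRect(np.argwhere(m)[:,::-1].astype(np.float32)); w=np.array([ray("top",*q,1.5)[:2] for q in cv2.boxPoints(rc)])
    print("mat",w.mean(0),[np.degrees(np.arctan2(*(w[i+1]-w[i])[::-1])) for i in range(2)])
# groove profile
W=cloud("top",cv2.medianBlur(a["D"],5)); A=np.radians(-11.0)
u=W[...,0]*np.cos(A)+W[...,1]*np.sin(A); v=-W[...,0]*np.sin(A)+W[...,1]*np.cos(A)
c0=np.array([472.5,-226.5]); cu=c0@[np.cos(A),np.sin(A)]; cv_=c0@[-np.sin(A),np.cos(A)]; print("c",cu,cv_)
for s in range(-46,47,4):
    for sgn in(1,): 
        k=(abs(abs(u-cu)-41)<10)&(abs(v-cv_-s)<2); print(s,W[k][:,2].mean().round(1),k.sum(),end=" | ")
E
```

```text
side body [284.66993007 266.14125874] 715 [513.1  62.6  50. ] [520.5  64.6  50. ] yaw 13.190593420048481 136.1753862132385
side brass [330.83928571 193.69642857] 112 along 521.8 557.5 across -154.4 -103.4
side brass [355.80165289 204.80991736] 121 along 442.3 477.5 across -154.5 -101.1
top body [282.88847118 236.40350877] 798 [513.5  62.9  50. ] [514.2  63.2  50. ] yaw 12.877045510003716 115.44590780635434
top brass [410.16740088 238.17621145] 227 along 531.8 561.4 across -154.0 -108.7
top brass [403.78947368 272.22368421] 228 along 451.0 479.6 across -153.5 -108.7
mat [ 478.91580274 -220.53590389] [np.float64(-10.842968294698474), np.float64(-100.79355744341505)]
c 507.03708163180863 -132.18130673547847
-46 3.1 22 | -42 8.9 1 | -38 41.7 20 | -34 44.2 30 | -30 44.5 29 | -26 44.5 28 | -22 43.8 34 | -18 39.1 36 | -14 32.6 31 | -10 29.0 31 | -6 26.4 33 | -2 25.2 29 | 2 25.1 27 | 6 25.5 29 | 10 26.8 27 | 14 29.2 26 | 18 33.3 26 | 22 41.3 25 | 26 44.3 30 | 30 44.6 30 | 34 44.5 30 | 38 43.7 31 | 42 20.6 54 | 46 2.3 28 |
```

The side view puts the body at (513.1,62.6) and the top view at (513.5,62.9), with yaw 13.1. The groove floor is z 25.1 (38 mm), the block centre about (472.9,-225.4), yaw -11. I move above the rack.

```bash
python3 -m handwheel '[[0.0217,-0.0269,0,0,0,3.85,0.07],[0.0217,-0.0269,0,0,0,3.85,0.07],[0.0217,-0.0269,0,0,0,0,0.07],[0.0217,-0.0269,0,0,0,0,0.07],[0.0217,-0.0269,0,0,0,0,0.07],[0.0217,-0.0269,0,0,0,0,0.07],[0.0217,-0.0269,0,0,0,0,0.07],[0.0217,-0.0269,0,0,0,0,0.07]]' 80
python3 -m handwheel '[[0.0217,-0.0269,0,0,0,0,0.07],[0.0217,-0.0269,0,0,0,0,0.07],[0.0217,-0.0269,0,0,0,0,0.07],[0.0217,-0.0269,0,0,0,0,0.07],[0.0217,-0.0269,0,0,0,0,0.07],[0.0217,-0.0269,0,0,0,0,0.07],[0.0217,-0.0269,0,0,0,0,0.07],[0.0217,-0.0269,0,0,0,0,0.07]]'
python3 -m handwheel '[[0.0217,-0.0269,0,0,0,0,0.07],[0.0217,-0.0269,0,0,0,0,0.07],[0.0217,-0.0269,0,0,0,0,0.07],[0,0,0,0,0,0,0.07],[0,0,0,0,0,0,0.07]]'
cat > d.py <<'E'
import sys
from h import *
from scipy.spatial.transform import Rotation as Ro
# usage: d.py x y z yaw -> remaining move: turn az (deg), then shift in the turned tool frame (mm)
x,y,z,yaw=map(float,sys.argv[1:5]); s=r.sense()
R=Ro.from_euler("xyz",s["tcp_rot"],degrees=True); T=Ro.from_euler("xyz",[180,0,yaw],degrees=True)
print("rotvec",(R.inv()*T).as_rotvec(degrees=True).round(2),"shift now",R.inv().apply(np.array([x,y,z])-s["tool_pos"]).round(1),"turned",T.inv().apply(np.array([x,y,z])-s["tool_pos"]).round(1),s["time"],s["ft_force"].round(1),s["finger_gap"],s["grip_force"])
E
python3 d.py 513.3 62.8 50 13.1
```

```text
time: 0.77
tool_pos: [327.4, -307.3, 249.9]
tcp_rot: [-180.0, 0.0, 13.1]
ft_force: [1.1, -0.4, -0.7]
finger_gap: 69.9
grip_force: 0.0
time: 1.43
tool_pos: [447.5, -58.2, 250.0]
tcp_rot: [-180.0, 0.0, 13.1]
ft_force: [0.2, -0.9, 0.0]
finger_gap: 69.7
grip_force: 0.0
time: 1.85
tool_pos: [492.3, 35.1, 249.6]
tcp_rot: [-180.0, 0.1, 13.3]
ft_force: [0.4, -0.1, -0.1]
finger_gap: 69.8
grip_force: 0.0
rotvec [-0.02  0.08  0.24] shift now [ 27.1 -22.1 199.6] turned [ 26.7 -22.3 199.6] 1.85 [ 0.4 -0.1 -0.1] 69.77111766735564 0.0
```

```bash
python3 -m handwheel '[[0.009,-0.0074,0.03,0,0,0.2,0.07],[0.009,-0.0074,0.03,0,0,0,0.07],[0.009,-0.0074,0.03,0,0,0,0.07],[0,0,0.02,0,0,0,0.07],[0,0,0,0,0,0,0.07],[0,0,0,0,0,0,0.07]]'
python3 d.py 513.3 62.8 50 13.1
```

```text
time: 2.35
tool_pos: [512.3, 60.1, 139.2]
tcp_rot: [-180.0, 0.2, 12.9]
ft_force: [0.5, -0.5, -0.1]
finger_gap: 70.2
grip_force: 0.0
rotvec [-0.02  0.2  -0.21] shift now [ 1.9 -2.3 89.2] turned [ 1.6 -2.4 89.2] 2.35 [ 0.5 -0.5 -0.1] 70.1681319471835 0.0
```

```bash
python3 -m handwheel '[[0.002,-0.0023,0.02,0,0,0,0.07],[0,0,0.02,0,0,0,0.07],[0,0,0.02,0,0,0,0.07],[0,0,0.015,0,0,0,0.07],[0,0,0.01,0,0,0,0.07],[0,0,0.004,0,0,0,0.07],[0,0,0,0,0,0,0.07],[0,0,0,0,0,0,0.07]]'
python3 d.py 513.3 62.8 50 13.1
```

```text
time: 3.02
tool_pos: [516.1, 63.6, 52.8]
tcp_rot: [180.0, -0.1, 12.9]
ft_force: [0.6, 0.1, -0.1]
finger_gap: 69.9
grip_force: 0.0
rotvec [ 0.02 -0.11 -0.18] shift now [-2.9  0.1  2.8] turned [-2.9  0.1  2.8] 3.0167 [ 0.6  0.1 -0.1] 69.85266777731103 0.0
```

```bash
python3 -m handwheel '[[-0.0028,0,0.002,0,0,0,0.07],[0,0,0,0,0,0,0.05],[0,0,0,0,0,0,0.034],[0,0,0,0,0,0,0.03],[0,0,0,0,0,0,0.03],[0,0,0,0,0,0,0.03]]' 80
python3 d.py 513.3 62.8 50 13.1
```

```text
time: 3.52
tool_pos: [513.2, 62.3, 50.3]
tcp_rot: [179.9, -0.1, 12.9]
ft_force: [-0.8, -5.0, 3.9]
finger_gap: 36.2
grip_force: 79.5
rotvec [ 0.11 -0.07 -0.15] shift now [ 0.2 -0.5  0.3] turned [ 0.2 -0.5  0.3] 3.5167 [-0.8 -5.   3.9] 36.214905329815934 79.45121884346008
```

```bash
python3 -m handwheel '[[0,0,-0.004,0,0,0,0.03],[0,0,-0.006,0,0,0,0.03],[0,0,-0.01,0,0,0,0.03],[0,0,-0.02,0,0,0,0.03],[0,0,-0.03,0,0,0,0.03],[0,0,-0.03,0,0,0,0.03],[0,0,-0.02,0,0,0,0.03],[0,0,0,0,0,0,0.03]]'
python3 d.py 472.9 -225.4 170 -11
python3 - <<'E'
from h import *
for n in("top","side"):
    p,D=r.snapshot(n); np.savez(f"{n}1.npz",p=p,D=D)
    if n=="side": cv2.imwrite("pics/s1.png",p)
E
```

```text
time: 4.18
tool_pos: [515.6, 63.5, 175.7]
tcp_rot: [179.9, -0.5, 13.0]
ft_force: [-0.2, -0.4, -2.2]
finger_gap: 35.7
grip_force: 82.6
rotvec [-2.000e-02 -5.400e-01  2.396e+01] shift now [-106.5  272.     5.1] turned [ 13.2 291.8   5.7] 4.1833 [-0.2 -0.4 -2.2] 35.729009744349035 82.5890564918518
```

View pics/s1.png

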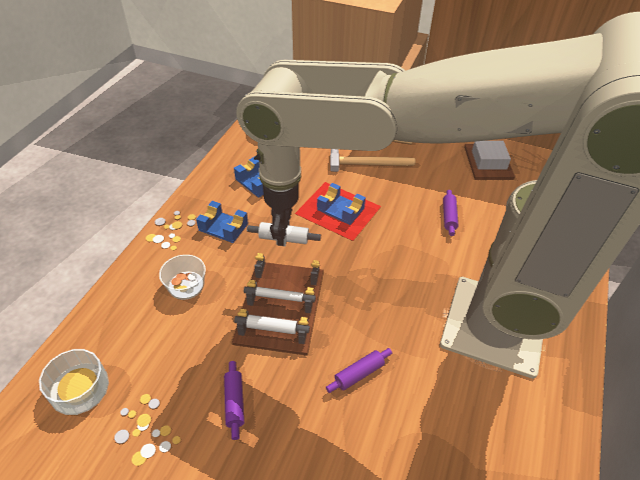

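The mandrel is out of its clips and level at (284,234), and the other two are still in place. I turn it and carry it over the block.

```bash
python3 -m handwheel '[[0,0,0,0,0,6,0.03],[0,0,0,0,0,6,0.03],[0,0,0,0,0,6,0.03],[0,0.01,0,0,0,6,0.03],[0.002,0.03,0,0,0,0,0.03],[0.002,0.035,0,0,0,0,0.03],[0.002,0.035,0,0,0,0,0.03],[0.002,0.035,0,0,0,0,0.03]]'
python3 -m handwheel '[[0.002,0.035,0,0,0,0,0.03],[0.002,0.035,0,0,0,0,0.03],[0.001,0.035,0,0,0,0,0.03],[0,0.025,0,0,0,0,0.03],[0,0.013,0,0,0,0,0.03],[0,0,0,0,0,0,0.03],[0,0,0,0,0,0,0.03],[0,0,0,0,0,0,0.03]]'
python3 d.py 472.9 -225.4 120 -11
```

```text
time: 4.95
tool_pos: [491.5, -81.4, 166.5]
tcp_rot: [-180.0, 0.2, -11.0]
ft_force: [0.5, -0.1, -3.3]
finger_gap: 35.9
grip_force: 82.5
time: 5.62
tool_pos: [470.5, -220.8, 167.9]
tcp_rot: [-179.9, 0.1, -11.0]
ft_force: [0.8, 0.5, -3.1]
finger_gap: 35.9
grip_force: 82.5
rotvec [-0.08  0.12 -0.04] shift now [ 3.4  4.2 47.9] turned [ 3.3  4.1 47.9] 5.6167 [ 0.8  0.5 -3.1] 35.867218802640565 82.51161932945251
```

```bash
python3 -m handwheel '[[0.0016,0.002,0.03,0,0,0,0.03],[0.0016,0.002,0.03,0,0,0,0.03],[0,0,0.025,0,0,0,0.03],[0,0,0.003,0,0,0,0.03],[0,0,0,0,0,0,0.03],[0,0,0,0,0,0,0.03],[0,0,0,0,0,0,0.03]]'
python3 d.py 472.9 -225.4 80 -11
python3 - <<'E'
from m import *
o=[]
for n,b in(("top",(350,190,460,310)),("side",(280,140,390,230))):
    p,D=r.snapshot(n); np.savez(f"{n}2.npz",p=p,D=D); x0,y0,x1,y1=b
    o.append(cv2.resize(p[y0:y1,x0:x1],(400,400 if n=="top" else 400),interpolation=cv2.INTER_CUBIC))
cv2.imwrite("pics/c2.png",np.hstack(o))
E
```

```text
time: 6.2
tool_pos: [474.9, -226.9, 83.6]
tcp_rot: [179.9, -0.2, -11.0]
ft_force: [0.2, -0.9, -3.6]
finger_gap: 35.7
grip_force: 82.5
rotvec [ 0.06 -0.18 -0.01] shift now [-2.2 -1.1  3.5] turned [-2.2 -1.1  3.6] 6.2 [ 0.2 -0.9 -3.6] 35.71494127498694 82.45096921920776
```

View pics/c2.png

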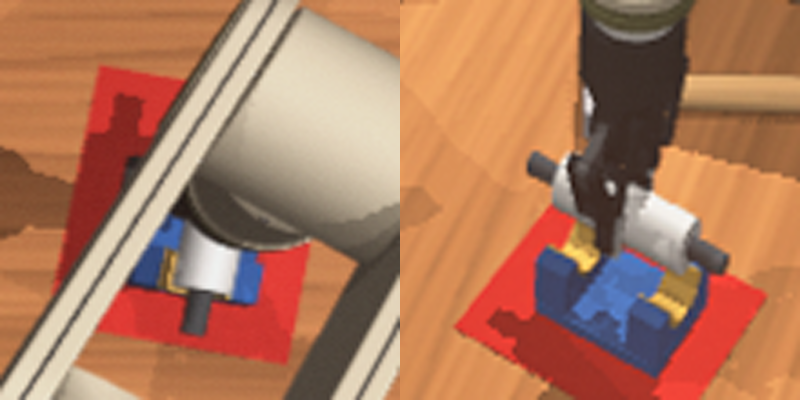

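Both views show the mandrel aligned over the groove. The spindle tips in the side crop are at about (533,163) and (724,262), and I measure the offsets from them.

Run:
```python
from m import *
A=np.radians(-11.0); z=r.sense()["tool_pos"][2]; print(z,r.sense()["tool_pos"]@[np.cos(A),np.sin(A),0],r.sense()["tool_pos"]@[-np.sin(A),np.cos(A),0])
f=lambda w:(w[:2]@[np.cos(A),np.sin(A)],w[:2]@[-np.sin(A),np.cos(A)])
px=lambda x,y:(280+(x+.5)*.275-.5,140+(y+.5)*.225-.5)
for q in((533,163),(724,262)): print("tip",px(*q),np.round(f(ray("side",*px(*q),z)),1))
p=np.load("top2.npz")["p"];H,S,V=hsv(p)
for m,c in comps((S<60)&(V>130),(396,250,416,272),30):
    for y in range(250,273):
        xs=np.where(m[y])[0]
        if len(xs)>3: print("body",y,np.round(f(ray("top",xs.min()-.5,y,z)),1),np.round(f(ray("top",xs.max()+.5,y,z)),1))
for m,c in comps((V<95)&(S<90),(398,268,412,292),15):
    for y in range(268,293):
        xs=np.where(m[y])[0]
        if len(xs)>2: print("spin",y,np.round(f(ray("top",xs.min()-.5,y,z)),1),np.round(f(ray("top",xs.max()+.5,y,z)),1))
```

```text
83.55252500593866 509.44806350016535 -132.46621132795505
tip (426.2125, 176.2875) [ 332.9 -302.6]
tip (478.7375, 198.5625) [ 175.7 -298.5]
body 260 [ 488.  -116.4] [ 489.7 -125.2]
body 261 [ 485.8 -116.8] [ 487.9 -127.8]
body 262 [ 483.5 -117.2] [ 486.6 -132.5]
body 263 [ 481.3 -117.6] [ 485.3 -137.3]
body 264 [ 478.7 -115.8] [ 484.4 -144.3]
body 265 [ 476.5 -116.2] [ 483.  -149.1]
body 266 [ 474.3 -116.7] [ 480.8 -149.5]
body 267 [ 472.1 -117.1] [ 478.6 -149.9]
body 268 [ 469.  -113.1] [ 476.4 -150.3]
body 269 [ 466.8 -113.5] [ 473.8 -148.5]
body 270 [ 464.6 -113.9] [ 471.6 -148.9]
body 271 [ 462.8 -116.5] [ 469.4 -149.3]
spin 277 [ 450.5 -123.3] [ 453.1 -136.4]
spin 278 [ 448.3 -123.7] [ 451.3 -139. ]
spin 279 [ 446.1 -124.1] [ 449.2 -139.4]
spin 280 [ 443.9 -124.6] [ 446.5 -137.7]
spin 281 [ 441.7 -125. ] [ 444.3 -138.1]
spin 282 [ 439.5 -125.4] [ 441.7 -136.3]
spin 283 [ 436.9 -123.6] [ 439.5 -136.7]
spin 284 [ 434.7 -124. ] [ 437.3 -137.1]
spin 285 [ 432.5 -124.4] [ 435.1 -137.5]
spin 286 [ 430.3 -124.8] [ 432.9 -137.9]
spin 287 [ 428.1 -125.2] [ 430.3 -136.1]
spin 288 [ 425.5 -123.4] [ 428.1 -136.5]
spin 289 [ 423.8 -126. ] [ 425.9 -136.9]
```

```bash
python3 - <<'E'
from h import *
A=np.radians(-11.0); w=[ray("side",*q,83.5)[:2] for q in((316.2,176.3),(368.7,198.6))]; 
for x in w+[(w[0]+w[1])/2]: print(x@[np.cos(A),np.sin(A)],x@[-np.sin(A),np.cos(A)])
E
python3 -m handwheel '[[-0.001,-0.001,0.01,0,0,0,0.03],[0,0,0.01,0,0,0,0.03],[0,0,0,0,0,0,0.03],[0,0,0,0,0,0,0.03]]'
python3 d.py 472.9 -225.4 44 -11
```

```text
588.8526061480536 -131.49086183148657
422.6852840851014 -133.80099809811782
505.7689451165775 -132.64592996480218
time: 6.63
tool_pos: [471.4, -224.9, 59.8]
tcp_rot: [-179.9, 0.2, -11.1]
ft_force: [-0.3, 0.5, -3.7]
finger_gap: 36.0
grip_force: 82.5
rotvec [-0.06  0.16 -0.06] shift now [ 1.7  0.3 15.8] turned [ 1.6  0.2 15.8] 6.6333 [-0.3  0.5 -3.7] 35.98896304227764 82.45101571083069
```

```bash
python3 -m handwheel '[[0.0008,0,0.003,0,0,0,0.03],[0,0,0.003,0,0,0,0.03],[0,0,0.002,0,0,0,0.03],[0,0,0.002,0,0,0,0.03],[0,0,0,0,0,0,0.03],[0,0,0,0,0,0,0.03]]'
python3 d.py 472.9 -225.4 44 -11
```

```text
time: 7.13
tool_pos: [473.2, -225.6, 51.2]
tcp_rot: [-180.0, 0.0, -11.1]
ft_force: [0.3, 0.3, -4.0]
finger_gap: 36.1
grip_force: 82.5
rotvec [-0.01  0.02 -0.06] shift now [-0.3 -0.1  7.2] turned [-0.3 -0.1  7.2] 7.1333 [ 0.3  0.3 -4. ] 36.13575497281979 82.4510407447815
```

```bash
python3 -m handwheel '[[0,0,0.0015,0,0,0,0.03],[0,0,0.0015,0,0,0,0.03],[0,0,0.001,0,0,0,0.03],[0,0,0,0,0,0,0.03]]'
python3 -m handwheel '[[0,0,0.001,0,0,0,0.03],[0,0,0.0005,0,0,0,0.03],[0,0,0,0,0,0,0.03]]'; python3 d.py 472.9 -225.4 44 -11
```

```text
time: 7.47
tool_pos: [473.3, -225.8, 47.2]
tcp_rot: [180.0, -0.0, -11.1]
ft_force: [-1.1, -1.0, -4.3]
finger_gap: 36.0
grip_force: 82.5
time: 7.72
tool_pos: [473.6, -226.1, 46.1]
tcp_rot: [180.0, -0.0, -11.1]
ft_force: [-0.7, -3.7, -2.9]
finger_gap: 35.9
grip_force: 82.7
rotvec [ 0.04 -0.04 -0.06] shift now [-0.8 -0.6  2.1] turned [-0.8 -0.6  2.1] 7.7167 [-0.7 -3.7 -2.9] 35.890697292019375 82.73271918296814
```

```bash
python3 -m handwheel '[[0,0.0006,0,0,0,0,0.03],[0,0,0.0008,0,0,0,0.03],[0,0,0,0,0,0,0.03]]'
python3 -m handwheel '[[0,0,0.0008,0,0,0,0.03],[0,0,0,0,0,0,0.03]]'; python3 d.py 472.9 -225.4 44 -11
```

```text
time: 7.97
tool_pos: [473.3, -226.4, 45.1]
tcp_rot: [180.0, -0.0, -11.1]
ft_force: [0.2, -3.2, -2.7]
finger_gap: 36.0
grip_force: 82.7
time: 8.13
tool_pos: [473.4, -226.6, 44.7]
tcp_rot: [180.0, -0.0, -11.1]
ft_force: [-1.8, -3.7, 1.6]
finger_gap: 35.6
grip_force: 83.5
rotvec [ 0.04 -0.03 -0.05] shift now [-0.7 -1.1  0.7] turned [-0.7 -1.1  0.7] 8.1333 [-1.8 -3.7  1.6] 35.57342653815604 83.52833032608032
```

```bash
python3 -m handwheel '[[0,0.0006,0,0,0,0,0.03],[0,0,0.0003,0,0,0,0.03],[0,0,0,0,0,0,0.03],[0,0,0,0,0,0,0.03]]'; python3 d.py 472.9 -225.4 44 -11
python3 - <<'E'
from m import *
p,D=r.snapshot("side"); cv2.imwrite("pics/c3.png",cv2.resize(p[150:235,285:395],None,fx=7,fy=7,interpolation=cv2.INTER_CUBIC))
E
```

```text
time: 8.47
tool_pos: [473.4, -227.0, 44.4]
tcp_rot: [180.0, -0.0, -11.1]
ft_force: [-2.3, -0.8, 5.7]
finger_gap: 35.9
grip_force: 83.5
rotvec [ 0.01 -0.04 -0.05] shift now [-0.8 -1.5  0.4] turned [-0.8 -1.5  0.4] 8.4667 [-2.3 -0.8  5.7] 35.94629042965157 83.50475549697876
```

View pics/c3.png

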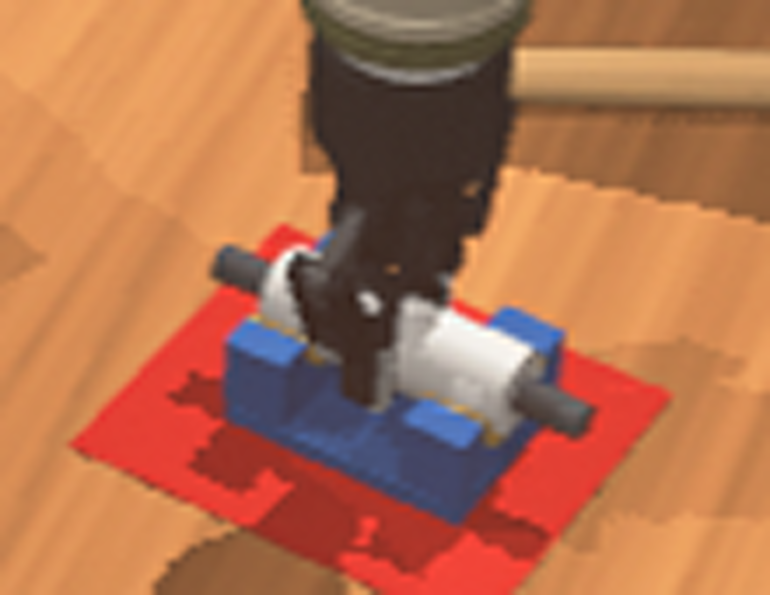

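The mandrel lies in the groove at about the right height, with the body ends near flush with the block. I release, retreat and look.

```bash
python3 -m handwheel '[[0,0,-0.0002,0,0,0,0.034],[0,0,0,0,0,0,0.04],[0,0,0,0,0,0,0.05],[0,0,0,0,0,0,0.06],[0,0,0,0,0,0,0.065],[0,0,0,0,0,0,0.065]]' 20
python3 -m handwheel '[[0,0,-0.005,0,0,0,0.065],[0,0,-0.01,0,0,0,0.065],[0,0,-0.02,0,0,0,0.065],[0,0,-0.03,0,0,0,0.065],[0,0,-0.035,0,0,0,0.065],[0,0,-0.035,0,0,0,0.065],[0,0,-0.035,0,0,0,0.065],[0,0,-0.03,0,0,0,0.065]]'
python3 -m handwheel '[[0,-0.04,0,0,0,0,0.065],[0,-0.04,0,0,0,0,0.065],[0,-0.04,0,0,0,0,0.065],[0,-0.04,0,0,0,0,0.065],[0,-0.04,0,0,0,0,0.065],[0,-0.04,0,0,0,0,0.065],[0,0,0,0,0,0,0.065],[0,0,0,0,0,0,0.065]]'
python3 - <<'E'
from m import *
P={}
for n in("top","side"):
    p,D=r.snapshot(n); np.savez(f"{n}4.npz",p=p,D=D); P[n]=p
a=cv2.resize(P["top"][195:315,350:460],(400,436),interpolation=cv2.INTER_CUBIC); b=cv2.resize(P["side"][150:240,290:380],(400,400),interpolation=cv2.INTER_CUBIC)
cv2.imwrite("pics/c4.png",np.hstack([a,cv2.copyMakeBorder(b,0,36,0,0,0)])); cv2.imwrite("pics/t4.png",P["top"])
E
```

```text
time: 9.02
tool_pos: [473.0, -226.6, 43.9]
tcp_rot: [-180.0, 0.0, -11.0]
ft_force: [-0.4, -0.6, -1.3]
finger_gap: 64.7
grip_force: 0.0
time: 9.68
tool_pos: [473.4, -227.0, 248.2]
tcp_rot: [179.9, -0.2, -11.1]
ft_force: [0.4, -0.3, -0.1]
finger_gap: 65.1
grip_force: 0.0
time: 10.35
tool_pos: [519.3, 10.9, 245.1]
tcp_rot: [-180.0, -0.1, -10.8]
ft_force: [-0.1, -0.2, -0.8]
finger_gap: 64.9
grip_force: 0.0
```

View pics/c4.png

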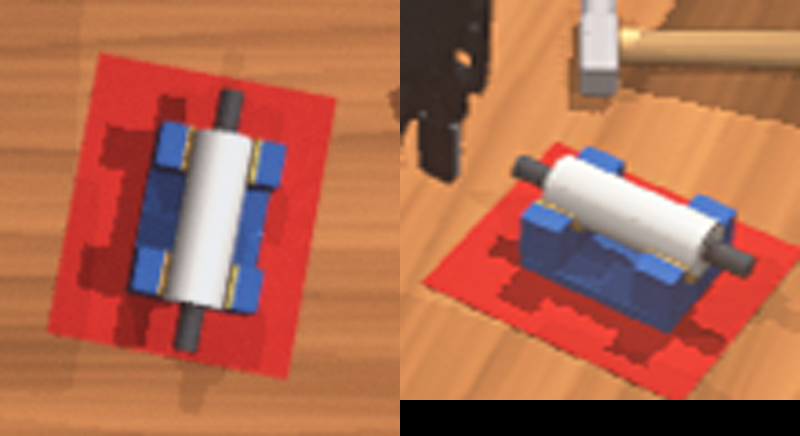

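View pics/t4.png

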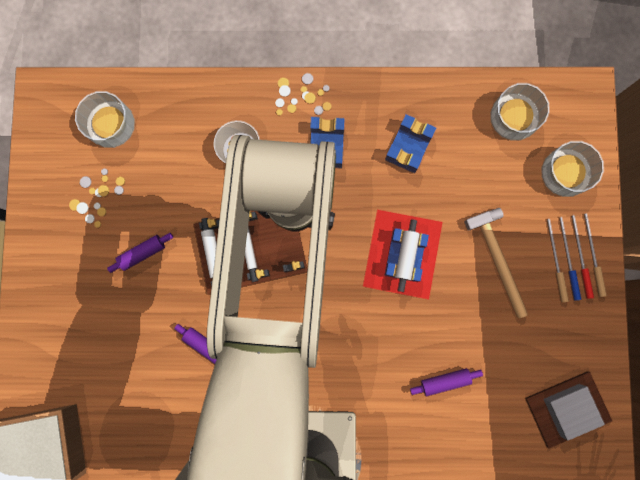

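The crop shows the mandrel in the groove with its body flush with the block at both ends and the spindles equal. The top view shows the hammer at (490,220) and the other two mandrels in place. One numeric check, then hand in.

Run:
```python
from m import *
a=np.load("top4.npz");H,S,V=hsv(a["p"]);W=cloud("top",cv2.medianBlur(a["D"],5)); A=np.radians(-11)
R=np.array([[np.cos(A),np.sin(A)],[-np.sin(A),np.cos(A)]])
for m,c in comps((S<60)&(V>100),(385,220,430,285),100): 
    w=W[m]; q=R@ray("top",*c,44)[:2]; l=w[abs((w[:,:2]@R.T)[:,1]-q[1])<4]; t=l[:,:2]@R.T[:,0]
    print(c,"centre uv",q,"want 507,-131; ztop",np.median(l[:,2]),"slope",np.polyfit(t,l[:,2],1)[0])
for m,c in comps((V<95)&(S<90)&(W[...,2]>30),(385,205,430,300),15): 
    t=[(R@ray("top",x,y,44)[:2])[0] for y,x in np.argwhere(m)]; print("spindle",c,min(t),max(t))
```

```text
[407.44030809 254.75353017] centre uv [ 507.03150047 -131.98418595] want 507,-131; ztop 61.72943559780821 slope -0.013736241830410188
spindle [412.61538462 224.92307692] 566.5199448798202 590.1468979206228
spindle [401.64788732 284.15492958] 423.0334995831753 451.56505160095526
```

```bash
python3 -c "
from bench import r
print(r.hand_in())"
```

```text
the job is handed in; nothing more can be done
None
```

The 38 mm mandrel, which fits the block on the mat, lies fully home in the groove, centred to within about 1 mm by the camera check, and the job was handed in at about 10.5 s of the 38 s allowed.

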